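# Tip a power unit onto its back and push it up to the bench stop

## Task

The black power unit stands on end on the plywood service board, its screwed metal cover turned away from the wooden stop bar. Push against its upper part so that it tips over onto its back with the metal cover facing up, let it settle, then push it along the board until the whole of its top end sits flat against the stop bar, and leave it lying there. Only push it: never straddle, pinch or lift it, and leave the bottle, the tin and the screwdriver where they are.

Things in the scene. Friction and masses are not known exactly. Their poses are not given: they have to be found in the camera images.
- unit: Power unit: loose black plastic box, 44 mm deep (its x), 90 mm wide (y), 120 mm tall (z), 0.4 to 0.85 kg. Origin at the centre of its bottom end; z runs to its top end. The aluminium cover with four screws fills its -x face; its +x face is its back. It starts standing on its bottom end, +x towards the stop bar, up to 0.3 rad askew.
- unit_mid (a point): Centre of the power unit's box, 60 mm from each end. Pushed on its cover about 95 mm above the board, the unit tips about its lower back edge without slipping and falls by itself once leaning some 20 degrees. It then lies on its back, 44 mm high, short of the bar.
- unit_top (a point): Centre of the power unit's top end face, 120 mm along its z from its origin. This end points to the stop bar once the unit lies. Sliding the lying unit takes under 12 N.
- board: Service board fixed to the bench: plywood, 340 mm (its x) by 200 mm (y), 12 mm thick, thin blue mat on top. Origin at the centre of its underside, at bench height; x points along it to the stop bar. The wooden bar spans the 200 mm width, is 20 mm thick and rises 22 mm above the board; its face towards the unit lies at x = +125 mm.
- bottle: Amber bottle, 44 mm across, 90 mm tall, standing loose on the bench beside the board, 140 mm or more from the board's long middle line; origin at the centre of its underside. Leave alone.
- tin: Round tin with a pale lid, 72 mm across, 40 mm tall, loose on the bench on the other side of the board, 140 mm or more from its middle line; origin at the centre of its underside. Leave alone.
- driver: Screwdriver 170 mm long lying loose on the bench beside the board at its +y side, about parallel to it; its x axis runs along it, handle at the -x end. Leave alone.
Mind the look-alikes: they are no part of the job. Several things have the shape of the unit; the one meant has the colours described above.

How it is judged (in metres and radians):
On the way, in this order (a step that is already met when the one before it is completed fails the run):
1. the unit lies at rest on its back, cover up, not yet at the bar (angle between unit's own x axis and vertical above 3.04 rad and height (world z) of unit_mid below 0.045 m and linear speed of unit below 0.02 m/s and angular speed of unit below 0.1 rad/s and x of unit_top in the frame of board below 0.112 m), for 0.2 s.
2. its top end has been pushed flat against the stop bar (angle between unit's own x axis and vertical above 3.04 rad and height (world z) of unit_mid below 0.045 m and x of unit_top in the frame of board between 0.119 and 0.129 m and y of unit_top in the frame of board between -0.06 and 0.06 m and angle between the z axis of unit and the x axis of board, either way round below 0.08 rad), for 0.2 s.
At the end, for the whole second after the job is handed in: The unit lies on its back on the board, cover up within 0.1 rad, at rest; the middle of its top end is within 6 mm of the stop bar's face and within 60 mm of the board's middle line, and the unit is square to the bar within 0.08 rad (all of step 2 and linear speed of unit below 0.02 m/s and angular speed of unit below 0.1 rad/s); the robot touches nothing.
It fails at once if the unit is lifted while standing or tipping (height (world z) of unit_mid above 0.095 m).
It fails at once if the unit is lifted while lying (angle between unit's own x axis and vertical above 2.99 rad and height (world z) of unit_mid above 0.055 m).
It fails at once if the unit is taken between the fingers (x of the grasp point in the frame of unit between -0.018 and 0.018 m and y of the grasp point in the frame of unit between -0.04 and 0.04 m and z of the grasp point in the frame of unit between 0.004 and 0.116 m).
It fails at once if the bottle, tin or screwdriver is disturbed (moved over 20 mm) (distance of any of bottle, tin, driver from where it was at the start of the episode above 0.02 m).
It also fails if it takes over 51 s, if anything falls off the work surface, if the arm or the gripper's body presses on something with over 40 N, if the wrist force passes 120 N, or if a joint passes its speed limit or range.

## Robot

A 7-joint arm with a two-finger parallel gripper is mounted at the origin on the work surface. World frame = base frame: x ahead of the robot, y to its left, z up, the work surface at z = 0. Lengths are in m, angles in degrees, forces in N, time in s.
With the tool pointing down it reaches from about 0.4 to 0.875 m from the base axis. Payload 4.4 kg.
Tool frame: the origin (TCP) lies between the finger pads; the fingertips stand 22 mm ahead of it and the grasp point (between the pads) lies 3 mm ahead of it; z points along the fingers, x is the direction in which the jaws open and shut, and the axes are right-handed (so a half turn about z gives the same grasp; the last joint's range is limited). The gripper opens to 85 mm and grips with 20 to 120 N. Pads are 22 mm wide; open, the fingers measure 114 mm over their backs; the gripper's body (76 mm by 85 mm) begins 54 mm behind the grasp point. The pads swing forward as they close: fully open they stand 13 mm farther back than shut.
Start: joints at [-75.161, 36.005, 2.206, 86.941, -1.547, 57.084, -1.146], TCP at [0.207, 0.616, 0.233] pointing down, gripper open.
Joint ranges: [-175.42, 175.42], [-21.48, 121.26], [-71.46, 75.88], [10.55, 141.38], [-63.04, 243.04], [13.31, 113.54], [-168.57, 168.57]. Speed limits (degrees/s): [147.25, 147.25, 180, 180, 180, 180, 180].

## Interface

Orientations are given as a 3x3 rotation matrix whose columns are the frame's x, y, z axes.
In Python, from plant import ctrl, camera, calibration, hand_in, trace, landmark_of gives the robot as it stands.
- The arm moves only by the tool arm_command, never from a script. Its argument "steps" is a list of rows, each a list of 2 entries, a list of its own where there are three numbers: the shift along the world's x, y, z in mm, then the turn about the world's z in degrees. A call has 1 to 8 rows; each row shifts and turns the commanded pose from where the row before left it; what a row does not reach is not made up. A row lasts 1/8 s, in which the tool goes at most 62.5 mm and 10.7 degrees, less where a joint would pass 70% of its speed; a pose out of reach is approached as far as the arm can. A call with a gripper value outside its range is refused whole. "jaw" is the opening in per cent of the stroke, from 0 (shut) to 100 (fully open), set as the call begins (left out, the last holds). The fingers move at their own pace and stop on an object; "newtons" is the grip in N (left out, the last holds). Time passes only in rows, so rows that do not move let the fingers close. It gives the time, the measured TCP pose, the force and the opening at its end, in the units of the state.
- ctrl.state(): the state, without advancing time (a new reading comes with each control period).
- camera(name): name is "scene" or "top" or "wrist"; returns the picture (420x560x3 uint8, red, green, blue); there is no depth.
- calibration(name): a dict with "fx", "fy", "cx", "cy" (pixels), "dist_coeffs" ([k1, k2, p1, p2, k3] as OpenCV has them; the pictures are not rectified), "view" (4x4, takes a point from world to camera coordinates). Camera axes: x right, y up, looking along -z (the intrinsics and any distortion apply to the point x, -y, -z); pixel columns grow to the right and rows downward; lengths in m; the calibration is good to about 2 mm. A picture is of the moment at which its call begins: read the wrist's pose just before it. calibration takes no time and is no camera call; for the wrist camera it gives the pose at the moment of the call.
- hand_in(): hands the job in, once; it reports no verdict.
Trained networks look in the newest picture that a camera, given by its name, has taken for a name from the list of things; names that differ only in an ending like _2 or _b are one class to them, and where a whole thing is asked for, a point or a joint stands for the part that bears it (a point fixed in the world has none). Each returns a list of dicts, best first, with "conf" (0 to 1); they miss things now and then, are a little off and sometimes report something else, mostly with a low value. They report only what shows in the picture. A call takes as long as a camera call. They do not tell look-alikes from the thing itself.
- trace(query, camera): "pixels" (420x560 bool, what is visible of it).
- landmark_of(query, camera): "point" ([x, y, z] in m, in the coordinates of the camera as it stood for that picture, good to about 4 mm: a listed point, or the origin of a listed thing).
The state is a dict: "time": time; "qpos": joint angles; "joint_velocities": joint speeds; "effort": joint torques, N m; "eef_pos": TCP position; "eef_rot": TCP orientation; "wrist_force": force on the tool from outside, world axes, zero at the start; "wrist_torque": the same for the moment, N m; "opening": opening from 0.0 (shut) to 1.0 (fully open).
Only numpy, scipy, OpenCV 4.12 (cv2) and the standard library are available. Lean on these libraries where they do the work, as an engineer would, in place of code of your own. Each camera call takes 0.05 s, during which the arm holds its last target. There are 200 camera calls.

## Working session

There is one attempt and no reset: what is moved stays moved. The work goes in short steps, Python scripts to look and compute and a tool call to move; the robot and the scene stay as the last step left them, time stands still between calls to the robot, and variables do not carry over. Pictures are saved under pics/ and viewed, about 8 in all and at most 12, crops included, and the job is handed in when it is done.

Besides the shell and the picture viewer there is one more tool, called after ">>>" as name(argument=value, ...) on one line, values as JSON. arm_command: Moves the arm, as the interface text tells. Its arguments: {"type":"object","properties":{"steps":{"type":"array"},"jaw":{"type":"number"},"newtons":{"type":"number"}},"required":["steps"]}

```bash
mkdir -p pics; cat > h.py <<'E'
import numpy as np, cv2
from plant import ctrl, camera, calibration, hand_in, trace, landmark_of
def snap(cam,name=None):
    im=camera(cam)
    if name: cv2.imwrite(f'pics/{name}.png',im[:,:,::-1])
    return im
def world(cam,p):
    V=np.array(calibration(cam)['view']); return (np.linalg.inv(V)@np.r_[p,1])[:3]
def proj(cam,P):
    c=calibration(cam);V=np.array(c['view']);P=np.atleast_2d(P)
    q=(V[:3,:3]@P.T).T+V[:3,3]; q=q*[1,-1,-1]
    K=np.array([[c['fx'],0,c['cx']],[0,c['fy'],c['cy']],[0,0,1.]])
    return cv2.projectPoints(q,np.zeros(3),np.zeros(3),K,np.array(c['dist_coeffs']))[0][:,0]
def unproj(cam,uv,z):
    c=calibration(cam);V=np.array(c['view']);K=np.array([[c['fx'],0,c['cx']],[0,c['fy'],c['cy']],[0,0,1.]])
    n=cv2.undistortPoints(np.array(uv,float).reshape(-1,1,2),K,np.array(c['dist_coeffs']))[:,0]
    d=np.c_[n[:,0],-n[:,1],-np.ones(len(n))]@V[:3,:3]; o=np.linalg.inv(V)[:3,3]
    return o+d*((z-o[2])/d[:,2])[:,None]
def find(q,cam):
    for r in landmark_of(q,cam)[:4]:
        P=world(cam,r['point']); print(q,cam,round(r['conf'],2),P.round(4),proj(cam,P)[0].round(0))
E
python3 - <<'E'
from h import *
for c in ['top','scene']:
    snap(c,c+'0')
    for q in ['unit','unit_top','board','bottle','tin','driver']: find(q,c)
print(ctrl.state()['time'])
E
```

```text
unit top 0.91 [ 0.3    -0.1682 -0.0012] [376. 325.]
unit top 0.87 [4.207e-01 2.490e-01 1.000e-04] [183. 263.]
unit top 0.86 [ 0.4735 -0.0311  0.0106] [314. 241.]
unit top 0.7 [ 0.4235 -0.2293  0.0028] [406. 267.]
unit_top top 0.89 [0.417  0.2535 0.1167] [167. 266.]
unit_top top 0.77 [ 0.4213 -0.2267  0.1199] [420. 270.]
unit_top top 0.76 [ 0.3024 -0.1642  0.1221] [386. 333.]
unit_top top 0.64 [ 0.4728 -0.0332  0.1311] [318. 240.]
board top 0.8 [ 0.5714 -0.0317 -0.0013] [315. 196.]
bottle top 0.85 [ 6.302e-01 -1.782e-01 -4.000e-04] [383. 171.]
tin top 0.88 [ 0.6372  0.1234 -0.0023] [244. 165.]
driver top 0.87 [0.4586 0.1129 0.0009] [246. 247.]
unit scene 0.74 [0.4232 0.2494 0.0013] [317. 170.]
unit scene 0.71 [ 0.4703 -0.0325  0.0131] [240. 243.]
unit scene 0.63 [ 0.4205 -0.2311 -0.0018] [139. 295.]
unit scene 0.55 [ 0.3013 -0.1723  0.001 ] [134. 240.]
unit_top scene 0.95 [0.4173 0.2485 0.1149] [317. 129.]
unit_top scene 0.81 [ 0.3057 -0.1651  0.1161] [120. 199.]
unit_top scene 0.74 [ 0.4707 -0.0285  0.1316] [235. 198.]
unit_top scene 0.57 [ 0.4189 -0.2254  0.12  ] [120. 251.]
board scene 0.83 [ 0.5664 -0.0329 -0.0017] [274. 277.]
bottle scene 0.61 [ 0.6295 -0.1784 -0.0012] [236. 354.]
tin scene 0.75 [ 0.6381  0.1176 -0.001 ] [356. 251.]
driver scene 0.91 [ 0.4541  0.1113 -0.0023] [286. 207.]
0.7
```

View pics/top0.png

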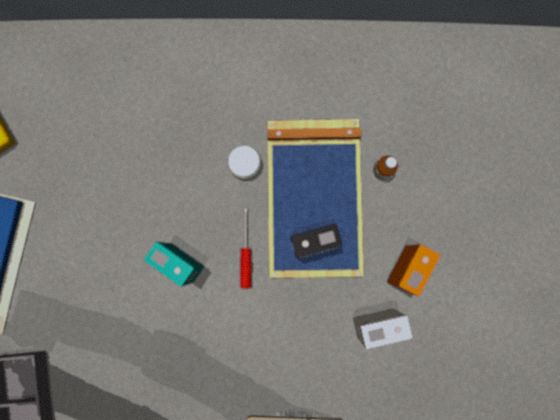

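View pics/scene0.png

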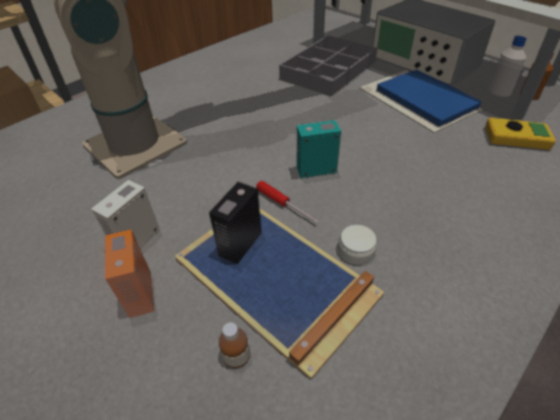

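The black unit on the board stands at pixel (317,241) in the top view. The bar is at the far (+x) end at row 132, the tin at (244,162), the bottle at (387,166) and the screwdriver at (246,250). Next I measure the yaws.

```bash
python3 - <<'E'
from h import *
im=snap('top')
hsv=cv2.cvtColor(im,cv2.COLOR_RGB2HSV)
m=trace('board','top')[0]['pixels']
u=[r['pixels'] for r in trace('unit','top')]
u=[x for x in u if x[241,317]][0]
b=(m|u).astype(np.uint8)
r=cv2.minAreaRect(cv2.findNonZero(b));print('board',unproj('top',cv2.boxPoints(r),.012).round(4)[:,:2].tolist(), r)
r=cv2.minAreaRect(cv2.findNonZero(u.astype(np.uint8)));print('unit',cv2.boxPoints(r).tolist())
# bar: orange
o=((hsv[...,0]<14)&(hsv[...,1]>120)); o[:110]=0;o[150:]=0;o[:,:262]=0;o[:,366:]=0
r=cv2.minAreaRect(cv2.findNonZero(o.astype(np.uint8)));print('bar',unproj('top',cv2.boxPoints(r),.034).round(4)[:,:2].tolist())
s=ctrl.state();print(s['eef_pos'],np.round(s['eef_rot'],3).tolist(),s['opening'])
c=im[215:285,260:370];cv2.imwrite('pics/c1.png',cv2.resize(c,None,fx=7,fy=7,interpolation=cv2.INTER_CUBIC)[:,:,::-1])
E
```

```text
board [[0.7342, 0.0769], [0.7408, -0.1271], [0.4012, -0.1347], [0.3937, 0.0636]] ((314.3587951660156, 198.27880859375), (158.14515686035156, 94.22208404541016), 89.30972290039062)
unit [[289.4706115722656, 234.88238525390625], [336.2941589355469, 223.176513671875], [342.2353210449219, 246.94122314453125], [295.4117736816406, 258.6470947265625]]
bar [[0.7058, 0.0736], [0.7142, -0.1229], [0.6933, -0.1235], [0.6849, 0.0726]]
[0.20740988 0.61602873 0.23253531] [[0.319, 0.948, -0.0], [0.948, -0.319, 0.0], [0.0, -0.0, -1.0]] 1.0005056627050526
```

View pics/c1.png

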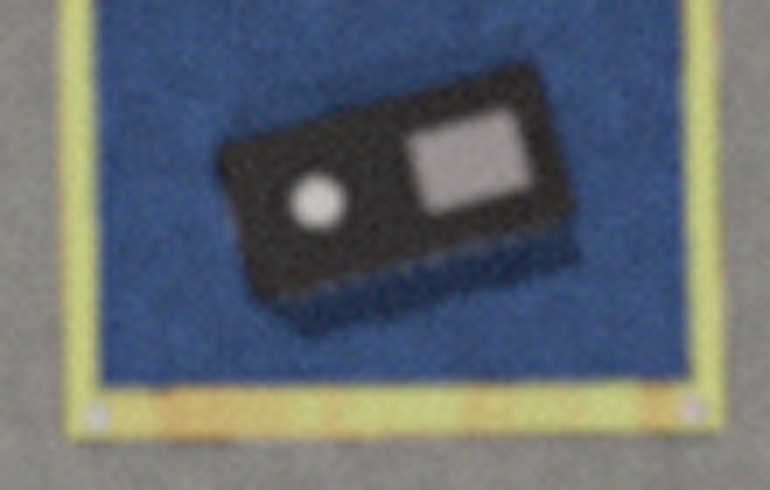

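The crop shows the unit's top face with corners at about (291,236), (336,224), (342,246) and (297,258) in full-image pixels. The dark strip on its near side is shadow.

```bash
python3 - <<'E'
from h import *
P=unproj('top',[[291.4,236.4],[336.4,224.3],[341.7,246.4],[297.1,257.9]],.132)[:,:2];print(P.round(4))
y=(P[0]-P[1]+P[3]-P[2]);x=(P[0]-P[3]+P[1]-P[2])
print(P.mean(0),np.degrees(np.arctan2(-y[0],y[1])),np.degrees(np.arctan2(x[1],x[0])),np.linalg.norm(y)/2,np.linalg.norm(x)/2)
E
```

```text
[[ 0.4786  0.0171]
 [ 0.5032 -0.0664]
 [ 0.4622 -0.077 ]
 [ 0.4388  0.0055]]
[ 0.47069318 -0.03020297] 16.128879785692863 15.289091342800425 0.0863819670677419 0.04182903279761476
```

>>> arm_command(steps=[[[32,-45,0],0],[[32,-45,0],0],[[32,-45,0],0],[[32,-45,0],0],[[32,-45,0],0],[[32,-45,0],0],[[31,-46,0],0],[[0,0,0],0]], jaw=48)

```text
time: 1.85
eef_pos: [0.4337, 0.2949, 0.2328]
eef_rot: [[0.328, 0.945, 0.002], [0.945, -0.328, -0.002], [-0.002, 0.002, -1.0]]
wrist_force: [-0.1, 0.5, -0.3]
opening: 0.478
```

>>> arm_command(steps=[[[-2,-49,0],5],[[-2,-49,0],5],[[-2,-49,0],5],[[-2,-49,0],5],[[-2,-50,0],5],[[-2,-50,0],5],[[-2,-50,0],4.4],[[0,0,0],0]])

```text
time: 2.85
eef_pos: [0.4162, -0.0492, 0.2327]
eef_rot: [[-0.266, 0.964, 0.0], [0.964, 0.266, -0.001], [-0.001, -0.0, -1.0]]
wrist_force: [0.4, 1.2, 1.7]
opening: 0.483
```

>>> arm_command(steps=[[[0,3,-30],0],[[0,0,-30],0],[[0,0,-30],0],[[0,0,-26],0],[[0,0,0],0]])

```text
time: 3.48
eef_pos: [0.4155, -0.0412, 0.1154]
eef_rot: [[-0.274, 0.962, -0.004], [0.962, 0.274, 0.001], [0.002, -0.003, -1.0]]
wrist_force: [-0.2, 0.1, -0.2]
opening: 0.483
```

```bash
python3 - <<'E'
from h import *
a=snap('scene');b=snap('top')
a=cv2.resize(a[130:330,130:400],None,fx=2,fy=2);b=cv2.resize(b[200:300,240:380],None,fx=4,fy=4)[:400,:]
w=np.zeros((800,560,3),np.uint8);w[:400,:540]=a;w[400:,:560]=b
cv2.imwrite('pics/c2.png',cv2.resize(w,(420,600))[:,:,::-1])
E
```

```text
(no output)
```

View pics/c2.png

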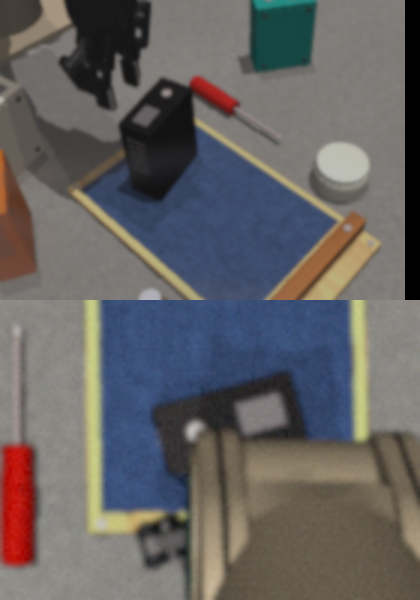

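>>> arm_command(steps=[[[0,-5,8],0],[[9.6,2.7,0],0],[[7.7,2.2,0],0],[[4.8,1.4,0],0],[[4.8,1.4,0],0],[[4.8,1.4,0],0],[[4.8,1.4,0],0],[[4.8,1.4,0],0]])

```text
time: 4.58
eef_pos: [0.458, -0.036, 0.1245]
eef_rot: [[-0.272, 0.962, -0.0], [0.962, 0.272, 0.0], [0.0, -0.0, -1.0]]
wrist_force: [-1.4, -0.1, 1.3]
opening: 0.478
```

>>> arm_command(steps=[[[4.8,1.4,0],0],[[4.8,1.4,0],0],[[4.8,1.4,0],0],[[4.8,1.4,0],0]])

```text
time: 5.08
eef_pos: [0.4774, -0.0303, 0.1245]
eef_rot: [[-0.272, 0.962, 0.0], [0.962, 0.272, 0.0], [-0.0, 0.0, -1.0]]
wrist_force: [0.1, -0.7, 0.4]
opening: 0.475
```

```bash
python3 - <<'E'
from h import *
a=snap('scene');b=snap('top')
a=cv2.resize(a[130:330,130:400],None,fx=2,fy=2);b=cv2.resize(b[200:300,240:380],None,fx=4,fy=4)[:400,:]
w=np.zeros((800,560,3),np.uint8);w[:400,:540]=a;w[400:,:560]=b
cv2.imwrite('pics/c3.png',cv2.resize(w,(420,600))[:,:,::-1])
E
```

```text
(no output)
```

View pics/c3.png

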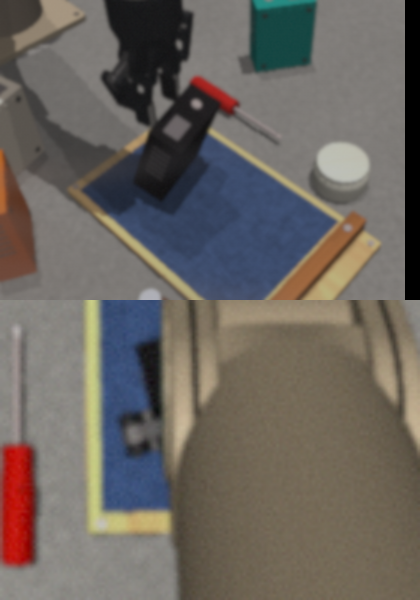

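The unit is leaning well over. I wait for it to fall, then back off.

>>> arm_command(steps=[[[0,0,0],0],[[0,0,0],0],[[0,0,0],0],[[-30,-8,0],0],[[-30,-8,0],0],[[0,0,0],0],[[0,0,0],0],[[0,0,0],0]])

```text
time: 6.18
eef_pos: [0.4181, -0.0462, 0.1246]
eef_rot: [[-0.272, 0.962, 0.001], [0.962, 0.272, 0.0], [-0.0, 0.001, -1.0]]
wrist_force: [0.3, -0.5, 0.7]
opening: 0.478
```

```bash
python3 - <<'E'
from h import *
a=snap('scene');find('unit','scene');find('unit_top','scene');find('unit_mid','scene');b=snap('top');find('unit','top');find('unit_top','top')
a=cv2.resize(a[130:330,130:400],None,fx=2,fy=2);b=cv2.resize(b[120:300,240:380],None,fx=4,fy=4)
cv2.imwrite('pics/c4a.png',a[:,:,::-1]);w=np.zeros((720,1100,3),np.uint8);w[:400,:540]=a;w[:,540:]=b
cv2.imwrite('pics/c4.png',cv2.resize(w,None,fx=.727,fy=.727)[:,:,::-1])
E
```

```text
unit scene 0.94 [ 0.4242  0.2536 -0.0007] [319. 170.]
unit scene 0.87 [ 0.4221 -0.2275 -0.0022] [141. 294.]
unit scene 0.62 [ 0.2984 -0.1722 -0.0013] [134. 240.]
unit scene 0.59 [ 0.4945 -0.0244  0.0351] [250. 240.]
unit_top scene 0.97 [ 0.3068 -0.1666  0.1162] [120. 199.]
unit_top scene 0.74 [0.4186 0.2491 0.1178] [318. 128.]
unit_top scene 0.71 [ 0.4167 -0.23    0.1213] [116. 251.]
unit_top scene 0.57 [0.6144 0.0097 0.035 ] [310. 266.]
unit_mid scene 0.94 [ 0.2997 -0.1661  0.0572] [128. 219.]
unit_mid scene 0.89 [ 0.418  -0.229   0.0613] [129. 273.]
unit_mid scene 0.76 [ 0.5534 -0.0051  0.0325] [280. 253.]
unit_mid scene 0.58 [0.4177 0.2494 0.0626] [317. 148.]
unit top 0.86 [ 0.4198  0.2495 -0.0028] [183. 263.]
unit top 0.69 [ 0.4227 -0.2287 -0.0017] [405. 267.]
unit top 0.66 [ 0.4995 -0.0206  0.0341] [310. 228.]
unit_top top 0.81 [0.42   0.2531 0.1153] [167. 264.]
unit_top top 0.79 [0.6159 0.0126 0.0329] [295. 173.]
unit_top top 0.66 [ 0.4231 -0.2268  0.1205] [420. 269.]
```

View pics/c4.png

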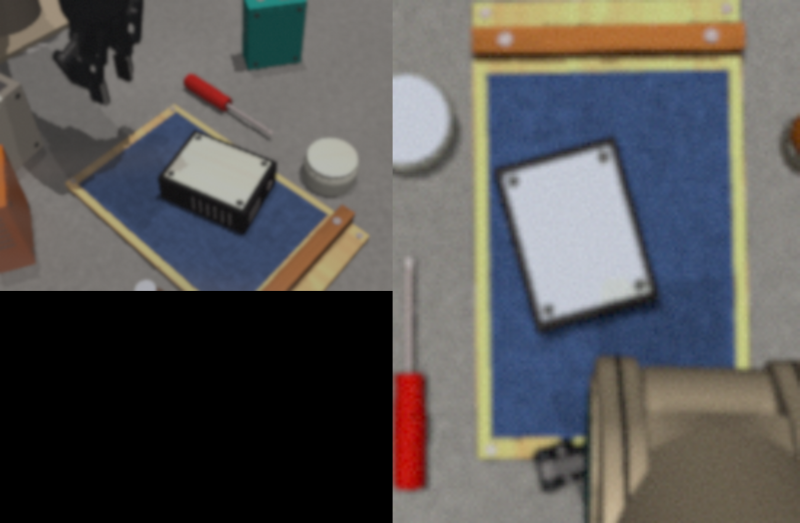

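The unit lies cover up at about 16° yaw, short of the bar (bottom end about (0.497,-0.022), top end about (0.615,0.011)). Next I lower the half-open fingers behind it, square to the board.

>>> arm_command(steps=[[[0,17,-10],-7],[[0,17,-10],-6.7],[[0,0,-20],0],[[0,0,-20],0],[[0,0,-19],0],[[0,0,0],0]])

```text
time: 7.28
eef_pos: [0.415, -0.0137, 0.0567]
eef_rot: [[-0.038, 0.999, -0.017], [0.999, 0.038, -0.003], [-0.002, -0.017, -1.0]]
wrist_force: [0.6, -0.2, -0.1]
opening: 0.475
```

>>> arm_command(steps=[[[15,0.5,0],0],[[15,0.5,0],0],[[10,0.4,0],0],[[8,0.3,0],0],[[6,0.2,0],0],[[6,0.2,0],0],[[6,0.2,0],0],[[6,0.2,0],0]])

```text
time: 8.28
eef_pos: [0.4874, -0.0113, 0.0572]
eef_rot: [[-0.037, 0.999, -0.016], [0.999, 0.037, -0.004], [-0.003, -0.016, -1.0]]
wrist_force: [1.0, -0.1, 0.3]
opening: 0.483
```

```bash
python3 - <<'E'
from h import *
a=snap('scene');b=snap('top')
for q in['unit','unit_top']: find(q,'top')
a=cv2.resize(a[130:330,130:400],None,fx=2,fy=2);b=cv2.resize(b[120:300,240:380],None,fx=4,fy=4)
w=np.zeros((720,1100,3),np.uint8);w[:400,:540]=a;w[:,540:]=b
cv2.imwrite('pics/c5.png',cv2.resize(w,None,fx=.727,fy=.727)[:,:,::-1])
E
```

```text
unit top 0.82 [0.4216 0.2482 0.0008] [183. 262.]
unit top 0.74 [ 0.419  -0.2278  0.0041] [406. 269.]
unit top 0.46 [ 0.6353  0.1227 -0.004 ] [245. 166.]
unit_top top 0.88 [0.4207 0.2558 0.1157] [166. 264.]
unit_top top 0.77 [ 0.4225 -0.2257  0.1218] [420. 269.]
```

View pics/c5.png

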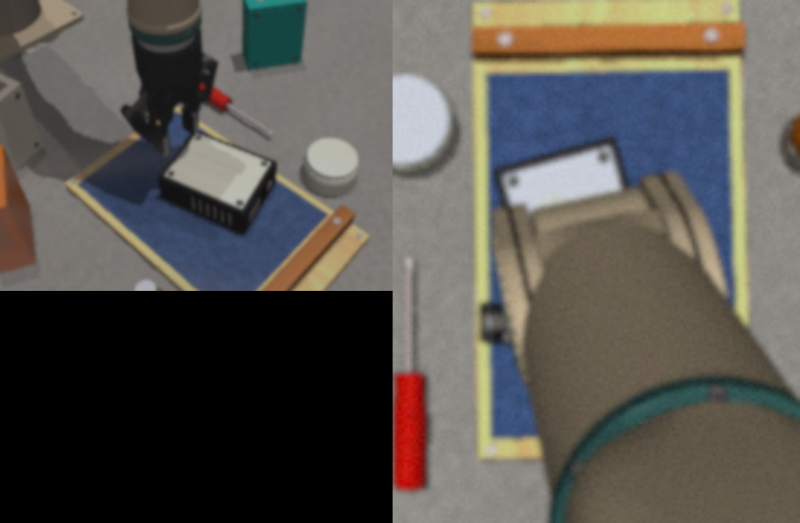

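The tool stopped 12 mm too high because it was near the reach limit. The unit still lies unmoved, so I back off slightly, go lower, then push.

>>> arm_command(steps=[[[-16,-0.5,0],0],[[0,0,0],0],[[0,0,-7],0],[[0,0,-6],0],[[0,0,0],0]])

```text
time: 9.1
eef_pos: [0.4711, -0.0118, 0.0436]
eef_rot: [[-0.037, 0.999, -0.016], [0.999, 0.037, -0.004], [-0.003, -0.017, -1.0]]
wrist_force: [-0.5, -1.1, 0.1]
opening: 0.481
```

```bash
python3 - <<'E'
from h import *
a=snap('wrist');b=snap('scene')
w=np.hstack([a,cv2.resize(b[170:275,200:340],(560,420))])
cv2.imwrite('pics/c6.png',cv2.resize(w,(800,300))[:,:,::-1]);find('unit','wrist');find('unit_mid','wrist')
E
```

```text
unit wrist 0.82 [ 0.4984 -0.0236  0.034 ] [252. 322.]
```

View pics/c6.png

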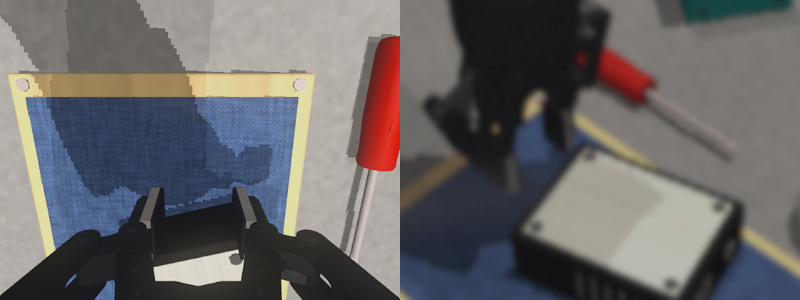

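The wrist view shows the +y finger right at the unit's +y bottom corner (about (245,255)), so on the first try it was probably passing just outside it. I shift 10 mm in -y and push.

>>> arm_command(steps=[[[-8,0,0],0],[[0,-10,0],0],[[8,0.3,0],0],[[6,0.2,0],0],[[6,0.2,0],0],[[6,0.2,0],0],[[6,0.2,0],0],[[6,0.2,0],0]])

```text
time: 10.3
eef_pos: [0.4979, -0.0202, 0.0439]
eef_rot: [[-0.038, 0.999, -0.023], [0.999, 0.038, -0.004], [-0.003, -0.023, -1.0]]
wrist_force: [-6.3, 1.2, 4.8]
opening: 0.478
```

>>> arm_command(steps=[[[5,0.2,0],0],[[5,0.2,0],0],[[5,0.2,0],0],[[5,0.2,0],0]])

```text
time: 10.8
eef_pos: [0.5177, -0.0191, 0.0439]
eef_rot: [[-0.039, 0.999, -0.023], [0.999, 0.039, -0.004], [-0.003, -0.023, -1.0]]
wrist_force: [-6.7, 1.6, 4.9]
opening: 0.482
```

```bash
python3 - <<'E'
from h import *
a=snap('wrist');find('unit','wrist');b=snap('top');find('unit_top','top');c=snap('scene');find('unit_top','scene')
find('unit','scene')
b=cv2.resize(b[120:260,240:380],(420,420),interpolation=2)
w=np.hstack([b,a]);cv2.imwrite('pics/c7.png',cv2.resize(w,(800,343))[:,:,::-1])
E
```

```text
unit wrist 0.94 [ 0.5302 -0.023   0.0273] [270. 287.]
unit wrist 0.45 [0.4548 0.1141 0.0022] [553. 136.]
unit_top top 0.94 [ 0.421  -0.2267  0.1203] [420. 270.]
unit_top top 0.79 [0.4195 0.2559 0.1168] [166. 264.]
unit_top top 0.73 [ 0.656  -0.0009  0.0315] [302. 154.]
unit_top scene 0.9 [ 0.3057 -0.1665  0.1148] [120. 200.]
unit_top scene 0.85 [ 6.516e-01 -4.000e-04  3.380e-02] [322. 282.]
unit_top scene 0.69 [0.4178 0.2481 0.1157] [317. 128.]
unit_top scene 0.67 [ 0.4181 -0.2267  0.1196] [119. 251.]
unit scene 0.76 [ 0.3011 -0.1691 -0.0013] [136. 240.]
unit scene 0.74 [ 0.5317 -0.0226  0.0339] [264. 251.]
unit scene 0.69 [ 0.4196 -0.226   0.0008] [141. 292.]
unit scene 0.68 [0.4214 0.2511 0.0006] [317. 169.]
```

View pics/c7.png

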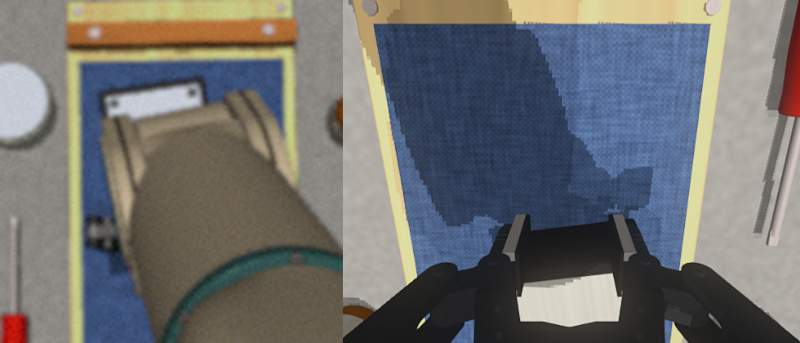

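The unit is moving at about 6.5 N and squaring up: it is now at about 10° yaw with its top at x≈0.653. The bar face is at about 0.69, so I continue gently.

>>> arm_command(steps=[[[5,0.2,0],0],[[5,0.2,0],0],[[5,0.2,0],0],[[5,0.2,0],0],[[4,0.2,0],0],[[0,0,0],0]])

```text
time: 11.9
eef_pos: [0.5465, -0.0188, 0.0444]
eef_rot: [[-0.037, 0.999, -0.013], [0.999, 0.037, -0.004], [-0.003, -0.013, -1.0]]
wrist_force: [-0.4, -0.3, 0.1]
opening: 0.483
```

```bash
python3 - <<'E'
from h import *
b=snap('top');find('unit_top','top');c=snap('scene');find('unit_top','scene');find('unit','scene');a=snap('wrist');find('unit','wrist')
E
```

```text
unit_top top 0.84 [ 0.4207 -0.2253  0.1219] [420. 270.]
unit_top top 0.68 [0.4194 0.2541 0.1164] [167. 264.]
unit_top top 0.6 [ 0.6796 -0.0104  0.0353] [306. 143.]
unit_top scene 0.94 [ 0.6763 -0.0132  0.0329] [328. 296.]
unit_top scene 0.87 [0.417  0.2487 0.1151] [317. 128.]
unit_top scene 0.56 [ 0.3068 -0.1692  0.1164] [118. 200.]
unit scene 0.85 [ 0.4226  0.2492 -0.0033] [317. 171.]
unit scene 0.7 [ 0.4213 -0.2281 -0.0006] [141. 294.]
unit scene 0.63 [ 0.5543 -0.0227  0.0318] [273. 259.]
unit scene 0.62 [ 0.2985 -0.1734 -0.0013] [133. 241.]
unit wrist 0.62 [ 0.5602 -0.0241  0.0302] [267. 295.]
```

>>> arm_command(steps=[[[3,0.1,0],0],[[3,0.1,0],0],[[3,0.1,0],0]])

```text
time: 12.62
eef_pos: [0.5509, -0.018, 0.044]
eef_rot: [[-0.038, 0.999, -0.022], [0.999, 0.038, -0.004], [-0.003, -0.022, -1.0]]
wrist_force: [-7.1, 1.4, 5.6]
opening: 0.483
```

>>> arm_command(steps=[[[2,0.1,0],0],[[2,0.1,0],0]])

```text
time: 12.88
eef_pos: [0.5551, -0.0177, 0.0439]
eef_rot: [[-0.038, 0.999, -0.022], [0.999, 0.038, -0.004], [-0.003, -0.022, -1.0]]
wrist_force: [-5.4, 1.3, 3.7]
opening: 0.48
```

>>> arm_command(steps=[[[2,0.1,0],0]])

```text
time: 13.0
eef_pos: [0.557, -0.0179, 0.0439]
eef_rot: [[-0.038, 0.999, -0.022], [0.999, 0.038, -0.004], [-0.003, -0.022, -1.0]]
wrist_force: [-7.2, 0.7, 4.4]
opening: 0.48
```

>>> arm_command(steps=[[[2,0.1,0],0],[[1,0,0],0]])

```text
time: 13.25
eef_pos: [0.5602, -0.018, 0.0439]
eef_rot: [[-0.037, 0.999, -0.022], [0.999, 0.037, -0.004], [-0.003, -0.022, -1.0]]
wrist_force: [-6.6, 0.2, 5.3]
opening: 0.483
```

>>> arm_command(steps=[[[2,0.1,0],0],[[1,0,0],0]])

```text
time: 13.5
eef_pos: [0.5614, -0.0181, 0.0439]
eef_rot: [[-0.037, 0.999, -0.025], [0.999, 0.037, -0.005], [-0.004, -0.025, -1.0]]
wrist_force: [-8.9, 0.4, 8.8]
opening: 0.483
```

>>> arm_command(steps=[[[1,0.1,0],0],[[1,0,0],0]])

```text
time: 13.75
eef_pos: [0.5614, -0.0181, 0.0438]
eef_rot: [[-0.037, 0.999, -0.029], [0.999, 0.037, -0.005], [-0.004, -0.029, -1.0]]
wrist_force: [-13.6, 1.4, 11.9]
opening: 0.482
```

The TCP has stopped at x=0.5614 and the force is rising, so the unit is against the bar. I hold briefly, back off, raise the arm clear and check.

>>> arm_command(steps=[[[1,0,0],0],[[0,0,0],0],[[0,0,0],0],[[-10,0,0],0],[[-30,0,0],0],[[-30,0,0],0],[[-20,0,20],0],[[0,0,30],0]])

```text
time: 14.75
eef_pos: [0.4773, -0.0179, 0.0942]
eef_rot: [[-0.038, 0.999, -0.018], [0.999, 0.038, -0.004], [-0.003, -0.018, -1.0]]
wrist_force: [1.4, -0.5, 1.0]
opening: 0.481
```

>>> arm_command(steps=[[[0,0,50],0],[[0,0,40],0],[[0,0,20],0],[[0,50,0],0],[[0,50,0],0],[[0,50,0],0],[[0,50,0],0],[[0,0,0],0]])

```text
time: 15.75
eef_pos: [0.4792, 0.1878, 0.2046]
eef_rot: [[-0.045, 0.999, -0.013], [0.999, 0.045, 0.0], [0.001, -0.013, -1.0]]
wrist_force: [0.1, -0.2, 0.4]
opening: 0.479
```

```bash
python3 - <<'E'
from h import *
b=snap('top')
for q in['unit','unit_top','bottle','tin','driver','board']: find(q,'top')
c=snap('scene')
for q in['unit_mid','unit_top','bottle','tin','driver']: find(q,'scene')
b=cv2.resize(b[115:265,240:380],(560,600),interpolation=2)
cv2.imwrite('pics/c8.png',b[:,:,::-1]); print(ctrl.state()['wrist_force'],ctrl.state()['eef_pos'])
E
```

```text
unit top 0.94 [ 0.5732 -0.02    0.031 ] [310. 193.]
unit top 0.89 [ 0.3025 -0.1674 -0.0008] [376. 324.]
unit top 0.77 [0.4237 0.2509 0.0007] [182. 261.]
unit top 0.55 [ 4.212e-01 -2.274e-01  4.000e-04] [405. 268.]
unit_top top 0.94 [ 0.6917 -0.0169  0.0312] [310. 138.]
unit_top top 0.93 [ 0.3047 -0.1618  0.1242] [385. 332.]
unit_top top 0.88 [0.4209 0.2545 0.1118] [167. 264.]
unit_top top 0.78 [ 0.4223 -0.2249  0.1201] [419. 270.]
tin top 0.82 [ 0.6384  0.12   -0.0019] [246. 164.]
driver top 0.95 [ 0.4568  0.1128 -0.0016] [246. 247.]
driver top 0.67 [ 0.5719 -0.0312 -0.003 ] [314. 196.]
driver top 0.65 [ 0.6326 -0.0164  0.0339] [309. 165.]
board top 0.95 [ 5.689e-01 -3.260e-02 -2.000e-04] [315. 197.]
unit_mid scene 0.87 [ 0.6296 -0.0176  0.0307] [306. 282.]
unit_mid scene 0.86 [0.4167 0.2514 0.063 ] [317. 147.]
unit_mid scene 0.75 [ 0.4233 -0.2296  0.0619] [130. 275.]
unit_mid scene 0.68 [ 0.3034 -0.1668  0.0591] [128. 220.]
unit_top scene 0.91 [ 0.6927 -0.0155  0.0312] [335. 303.]
unit_top scene 0.88 [ 0.417  -0.2269  0.1194] [118. 251.]
unit_top scene 0.78 [0.4193 0.2497 0.1163] [318. 128.]
unit_top scene 0.73 [ 0.3064 -0.1648  0.1181] [120. 198.]
bottle scene 0.71 [ 6.309e-01 -1.815e-01  3.000e-04] [235. 356.]
tin scene 0.9 [ 0.6395  0.116  -0.0009] [356. 252.]
driver scene 0.92 [ 0.4557  0.1119 -0.0019] [287. 207.]
[ 0.21137989 -0.85381385  0.18696853] [0.47925338 0.18192948 0.20428897]
```

View pics/c8.png

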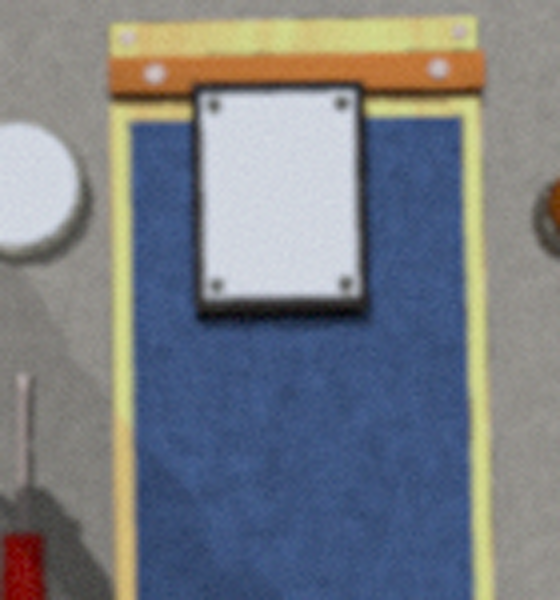

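The unit lies cover up with its top edge (row ~88) parallel to the bar and touching it. Its sides are parallel to the board edges, and the estimated top x in the board frame is about 0.123 to 0.124. The bottle, tin and screwdriver are unmoved.

```bash
python3 -c "
from plant import hand_in; print(hand_in())"
```

```text
the job is handed in; nothing more can be done
None
```

I tipped the black unit onto its back with a push on its upper cover. It came to rest short of the bar. I then pushed its bottom end with the half-open fingers until it squared up against the stop bar, where the motion stopped and the force rose to about 14 N. I backed the arm clear and handed in at about 16 s; `hand_in()` gave no verdict.

**Final checks:**
- **Position:** the unit lies cover up. Its top end reads about 0.123–0.124 m along the board, with the bar face at 0.125 m, and is about 12 mm from the middle line.
- **Squareness:** in the last top view its edges look parallel to the bar and to the board's sides. I did not compute a final angle.
- **Other things:** the bottle, tin and screwdriver read within about 4 mm of where they started. The final top view gave no reading for the bottle, so that one comes from the scene camera only.
- **Robot:** it was touching nothing, with the wrist force below 1 N.

**What went wrong on the way:** the first approach for the slide stopped about 12 mm too high, near the reach limit. One finger was then probably just outside the unit's corner, so the unit did not move. I backed off, lowered the tool and shifted it 10 mm before pushing.

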